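Pop the service cover, press reset, relatch the cover

ROBOT

A 6-joint arm with a two-finger parallel gripper is mounted at the origin on the work surface. World frame = base frame: x ahead of the robot, y to its left, z up, the work surface at z = 0. Lengths are in m, angles in rad, forces in N, time in s.
With the tool pointing down it reaches from about 0.225 to 0.875 m from the base axis. Payload 3.4 kg.
Tool frame: the origin (TCP) lies at the very end of the fingers, on their centre line; the grasp point (between the pads) lies 19 mm behind it; z points along the fingers, y is the direction in which the jaws open and shut (so a half turn about z gives the same grasp; the last joint's range is limited). The gripper opens to 85 mm and grips with 20 to 120 N. Pads are 22 mm wide; open, the fingers measure 114 mm over their backs; the gripper's body (76 mm by 85 mm) begins 54 mm behind the grasp point. The pads swing forward as they close: fully open they stand 13 mm farther back than shut.
Start: joints at [-1.37, 0.276, 1.505, -0, 1.361, -0.121], TCP at [0.182, -0.546, 0.231] pointing down, gripper open.
Joint ranges: [-2.89, 2.89], [-0.75, 2.08], [0.22, 2.7], [-1.18, 4.32], [0.11, 2.71], [-2.7, 2.7]. Speed limits (rad/s): [2.57, 2.57, 3.14, 3.14, 3.14, 3.14].

INTERFACE

Orientations are given as a unit quaternion [w, x, y, z].
In Python, from rig import get_state, get_image, calibration, sign_off gives the robot as it stands. The module is installed in compiled form; this text tells all that it offers.
- The arm moves only by the tool drive_tool, never from a script. Its argument "targets" is one flat list of numbers, 7 for each row, row after row: the turn, a rotation vector about the tool's x, y, z in degrees, then the shift along the tool's x, y, z in mm, then the opening, from 0 (shut) to 1 (fully open). In form: [wx, wy, wz, tx, ty, tz, fingers, wx, wy, wz, tx, ty, tz, fingers, ...]. A call has 1 to 12 rows; each row shifts and turns the commanded pose from where the row before left it, along the tool's axes as they then stand; what a row does not reach is not made up. A row lasts 1/8 s, in which the tool goes at most 62.5 mm and 10.7 degrees, less where a joint would pass 70% of its speed; a pose out of reach is approached as far as the arm can. A call is refused whole if a number of a shift passes 62.5 or a number of a turn 10.7, either way. A call with a gripper value outside its range is refused whole. The fingers move at their own pace and stop on an object; "grip_force" is the grip in N (left out, the last holds). Time passes only in rows, so rows that do not move let the fingers close. It gives the time, the measured TCP pose, the force and the opening at its end, in the units of the state.
- get_state(): the state, without advancing time (a new reading comes with each control period).
- get_image(name): name is "scene" or "top" or "wrist"; returns the picture (384x512x3 uint8, red, green, blue); there is no depth.
- calibration(name): a dict with "mtx" (3x3 intrinsics, pixels), "world_to_cam" (4x4, takes a point from world to camera coordinates); the wrist camera has in their place "hand_eye" (4x4, takes a point from camera to tool coordinates, whose origin is the TCP and whose axes are the flange's). Camera axes: x right, y down, z forward; pixel columns grow to the right and rows downward; lengths in m; the calibration is good to about 2 mm. A picture is of the moment at which its call begins: read the wrist's pose just before it. calibration takes no time and is no camera call.
- sign_off(): hands the job in, once; it reports no verdict.
The state is a dict: "clock": time; "qpos": joint angles; "qd": joint speeds; "effort": joint torques, N m; "position": TCP position; "ee_rot": TCP orientation; "contact_force": force on the tool from outside, world axes, zero at the start; "moment": the same for the moment, N m; "width": finger opening in m.
Only numpy, scipy, OpenCV 4.12 (cv2) and the standard library are available. Lean on these libraries where they do the work, as an engineer would, in place of code of your own. Each camera call takes 0.05 s, during which the arm holds its last target.

TASK

Press the push-latch cover on top of the bench instrument so that it pops fully open by itself, press the reset button inside all the way down and let it go, then push the cover shut and press it home so that it latches flush and stays shut. Nothing needs picking up: leave the small things around and on the instrument where they are.

Things in the scene. Friction and masses are not known exactly. Their poses are not given: they have to be found in the camera images.
- unit: aluminium bench instrument, 220 (x) x 220 (y) x 75 mm high, fixed to the bench; origin at the centre of its underside, front panel with display faces -x, z up. Its deck (top, 75 mm above the bench) has a bay from x = -91 to +51, y = -71 to +71 mm, floor 35 mm below the deck, closed by the cover. A latch housing fills the bay at x -88 to -46, y 31 to 70, up to 15 mm below the deck.
- cover (a joint): angle of the push-latch cover, a black plastic panel 140 (x) x 138 (y) x 4 mm, hinged at its far (+x) edge. 0 (to 0.01): latched, flush with the deck; grows as the edge nearer the front panel rises; 1.3: fully open, where a spring takes it in about 1 s when unlatched (about 3 N at the free edge when shut, 1 N when open). -0.07: stop below flush.
- cover_press (a point): point on the cover's outer face, midway across, 120 mm from the hinge line, 20 mm from the free edge, moving with the cover: press here. Push-push latch: each press down to the stop, 8.5 mm below flush here (at least 7.5 mm; slowly, it yields at 3 to 5 N until the hard stop), then letting go, changes it over: a shut cover springs open, an open cover pushed down to that stop stays latched flush. Shorter presses do nothing.
- cover_hinge (a point): fixed point on the hinge line at deck height, 75 mm above the bench, midway across the cover (unit frame x = +50, y = 0 mm). The hinge line runs along the unit's y axis, 2 mm below this point.
- reset (a joint): travel of the reset button, m: 0 is up, 0.006 fully down; a spring returns it; about 5 N to push fully down.
- reset_top (a point): centre of the top of the round black reset button (22 mm diameter, on a grey round base of 38 mm diameter) in the bay under the cover, about 17 mm below the deck when up; its place in the bay varies. It is pressed straight down.
- adapter: loose bystander: small brass and steel round adapter, 18 mm diameter, 24 mm tall, standing on the deck beside the cover; origin at the centre of its foot
- screwdriver: loose bystander: screwdriver 170 mm long lying on the bench to the left (+y) of the instrument, along its own x axis; origin at its underside
- spool: loose bystander: aluminium wire-spool ring 56 mm diameter, 35 mm tall, on the bench to the right (-y) of the instrument; origin at the centre of its underside
- tape_measure: loose bystander: black tape measure 62 x 30 x 58 mm tall, on the bench to the right (-y) of the instrument; origin at the centre of its underside

How it is judged:
By the outcome, as a careful person would: the job done as asked, in the order asked, and still so for the second after the job is handed in, with the robot touching nothing.
It also fails if it takes over 51 s, if anything falls off the work surface, if the arm or the gripper's body presses on something with over 40 N, if the wrist force passes 120 N, or if a joint passes its speed limit or range.

## Working session

There is one attempt and no reset: what is moved stays moved. The work goes in short steps, Python scripts to look and compute and a tool call to move; the robot and the scene stay as the last step left them, time stands still between calls to the robot, and variables do not carry over. Pictures are saved under pics/ and viewed, and the job is handed in when it is done.

Besides the shell and the picture viewer there is one more tool, called after "Call:" as name(argument=value, ...) on one line, values as JSON. drive_tool: Moves the arm, as the interface text tells. Its arguments: {"type":"object","properties":{"targets":{"type":"array"},"grip_force":{"type":"number"}},"required":["targets"]}

```bash
mkdir -p pics
python3 - <<'E'
from rig import *
import cv2,numpy as np
print(get_state())
for n in ["scene","top","wrist"]:
    im=get_image(n); cv2.imwrite(f"pics/{n}0.png",im[:,:,::-1]); print(n,calibration(n))
E
```

```text
{'clock': 0.0, 'qpos': array([-1.36997474e+00,  2.76626648e-01,  1.50617016e+00,  3.49117961e-05,
        1.36070278e+00, -1.20997585e-01]), 'qd': array([-0.00063223,  0.00025468, -0.00077534,  0.00106358,  0.00256982,
       -0.00086347]), 'effort': array([-4.86718782e-04, -4.16783559e+01, -2.45805073e+01, -1.39917292e-04,
        1.10532218e-02, -1.12477989e-05]), 'position': array([ 0.18176716, -0.54494062,  0.23040692]), 'ee_rot': array([-9.53390128e-04,  9.87082098e-01,  1.60212428e-01, -2.09897344e-05]), 'contact_force': array([ 0.48679843, -0.41914605, -1.16132505]), 'moment': array([ 0.01764558,  0.00539017, -0.02457581]), 'width': 0.08550745661678523}
scene {'mtx': array([[404.8355548 ,   0.        , 261.65391234],
       [  0.        , 404.8355548 , 191.50930936],
       [  0.        ,   0.        ,   1.        ]]), 'world_to_cam': array([[ 0.54961995,  0.83527698,  0.0151748 , -0.37395982],
       [ 0.68354042, -0.43918429, -0.58300056, -0.31710943],
       [-0.48030241,  0.33080133, -0.81233003,  1.11099646],
       [ 0.        ,  0.        ,  0.        ,  1.        ]])}

[... 251 characters left out ...]
[-0.97719526,  0.00636188, -0.21224739,  0.59255286],
       [ 0.21226668,  0.0025204 , -0.97720853,  0.83564157],
       [ 0.        ,  0.        ,  0.        ,  1.        ]])}
wrist {'mtx': array([[265.69855907,   0.        , 255.27620521],
       [  0.        , 265.69855907, 197.72411565],
       [  0.        ,   0.        ,   1.        ]]), 'hand_eye': array([[ 6.90455466e-04, -9.45961925e-01, -3.24276981e-01,
         8.22579697e-02],
       [ 9.99999079e-01,  2.74370748e-04,  1.32883484e-03,
        -9.67675930e-04],
       [-1.16805504e-03, -3.24277600e-01,  9.45961243e-01,
        -1.43580991e-01],
       [ 0.00000000e+00,  0.00000000e+00,  0.00000000e+00,
         1.00000000e+00]])}
```

View pics/scene0.png

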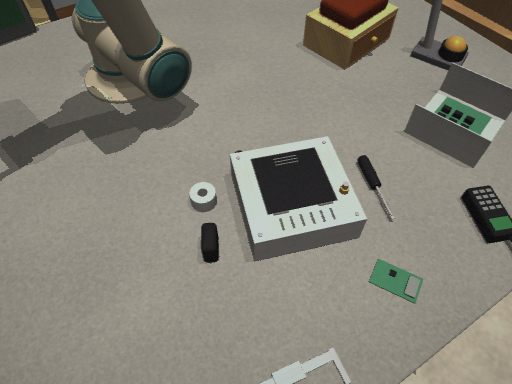

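View pics/top0.png

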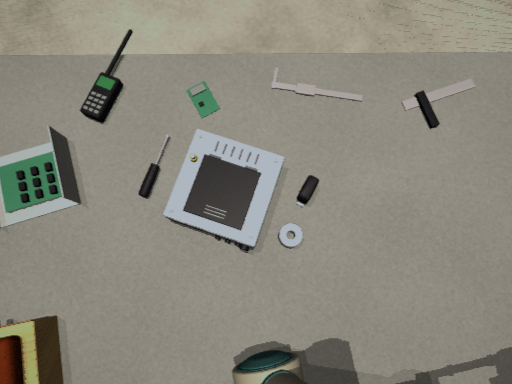

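View pics/wrist0.png

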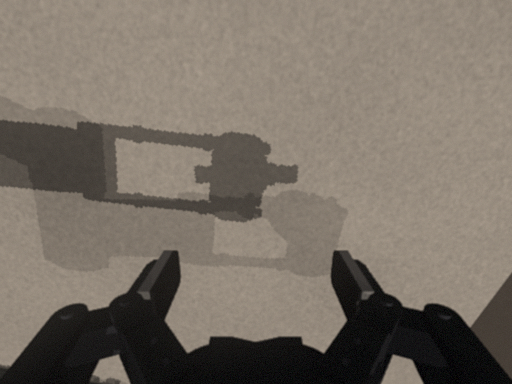

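```bash
cat > h.py <<'E'
from rig import *
import cv2,numpy as np
def ray(n,p,z):
    c=calibration(n);M=c["world_to_cam"];R=M[:3,:3];t=M[:3,3]
    d=R.T@np.linalg.inv(c["mtx"])@np.array([p[0],p[1],1.]);o=-R.T@t
    return o+d*(z-o[2])/d[2]
def proj(n,P):
    c=calibration(n);M=c["world_to_cam"];q=c["mtx"]@(M[:3,:3]@np.array(P)+M[:3,3]);return q[:2]/q[2]
def quat(q):
    from scipy.spatial.transform import Rotation as R
    return R.from_quat([q[1],q[2],q[3],q[0]]).as_matrix()
E
python3 - <<'E'
from h import *
for n,(x0,y0,x1,y1) in {"top":(155,120,295,255),"scene":(215,130,375,265)}.items():
    im=cv2.imread(f"pics/{n}0.png")
    g=im.max(2)
    for nm,m in (("cover",(g<75)),("deck",g>150)):
        m=m.astype(np.uint8)*255; k=np.zeros_like(m);k[y0:y1,x0:x1]=m[y0:y1,x0:x1]
        k=cv2.morphologyEx(k,cv2.MORPH_OPEN if nm=="cover" else cv2.MORPH_CLOSE,np.ones((3,3)))
        cs,_=cv2.findContours(k,cv2.RETR_EXTERNAL,cv2.CHAIN_APPROX_NONE)
        c=max(cs,key=cv2.contourArea);h=cv2.convexHull(c)
        a=cv2.approxPolyDP(h,6,True)[:,0]
        W=np.array([ray(n,p,.075)[:2] for p in a]);
        print(n,nm,a.tolist(),W.round(4).tolist(),"mean",W.mean(0))
        if nm=="cover":
            P=np.array([ray(n,p[0],.075)[:2] for p in h]);r=cv2.minAreaRect((P*1000).astype(np.float32));print(r)
    cv2.imwrite(f"pics/z_{n}.png",cv2.resize(im[y0:y1,x0:x1],None,fx=4,fy=4,interpolation=cv2.INTER_CUBIC))
E
```

```text
top cover [[204, 156], [259, 173], [241, 225], [184, 210]] [[0.6625, 0.1831], [0.6205, 0.0542], [0.4997, 0.0958], [0.5347, 0.2258]] mean [0.57936847 0.13971899]
((578.5164184570312, 139.40097045898438), (138.07620239257812, 141.31434631347656), 70.8763198852539)
top deck [[196, 128], [288, 157], [254, 245], [163, 214], [159, 179]] [[0.7322, 0.2037], [0.6587, -0.0141], [0.4548, 0.0667], [0.5259, 0.2733], [0.6077, 0.2862]] mean [0.59586657 0.1631643 ]
scene cover [[314, 148], [335, 199], [268, 213], [252, 159]] [[0.5374, 0.227], [0.665, 0.1802], [0.6211, 0.0521], [0.4918, 0.0986]] mean [0.5788231  0.13944737]
((578.971923828125, 139.31590270996094), (139.70848083496094, 140.72140502929688), 70.89263916015625)
scene deck [[374, 130], [374, 264], [215, 263], [215, 130]] [[0.567, 0.3726], [0.81, 0.1494], [0.6569, -0.0834], [0.3773, 0.0748]] mean [0.60280878 0.12833063]
```

View pics/z_top.png

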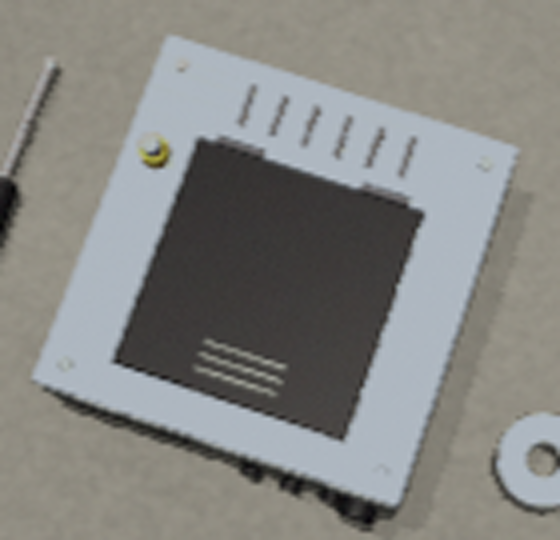

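View pics/z_scene.png

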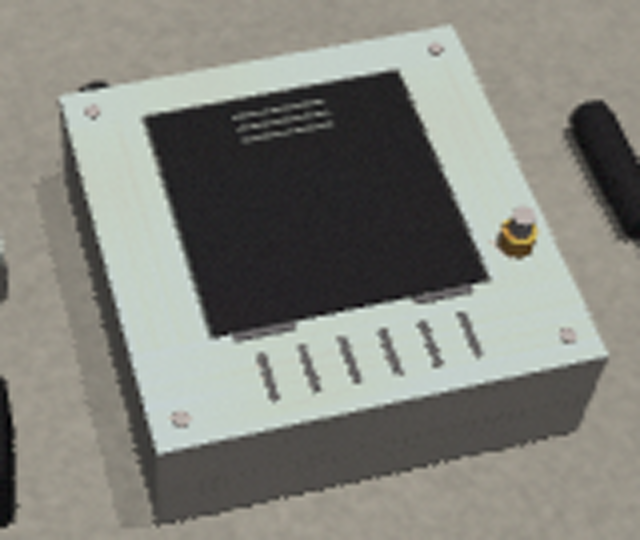

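The cover's centre is at (0.579, 0.139) by both views, with a unit yaw of about -19.1°. That puts the press point near (0.532, 0.156). I'm moving over it with the fingers shut.

Call:
drive_tool(targets=[0, 0, 0, 42, -42, 1, 0, 0, 0, 0, 42, -42, 1, 0, 0, 0, 0, 42, -42, 1, 0, 0, 0, 0, 42, -42, 1, 0, 0, 0, 0, 42, -42, 1, 0, 0, 0, 0, 42, -42, 1, 0, 0, 0, 0, 42, -42, 1, 0, 0, 0, 0, 42, -42, 1, 0, 0, 0, 0, 42, -42, 1, 0, 0, 0, 0, 42, -42, 1, 0, 0, 0, 0, 42, -42, 1, 0, 0, 0, 0, 42, -42, 1, 0])

```text
clock: 1.65
position: [0.5011, 0.0939, 0.2192]
ee_rot: [0.0, 0.987, 0.16, 0.0]
contact_force: [0.9, -1.0, 0.1]
width: 0.0001
```

Call:
drive_tool(targets=[0, 0, -10.2, 0, 0, 0, 0, 0, 0, -10.2, 0, 0, 0, 0, 0, 0, -10.2, 0, 0, 0, 0, 0, 0, -10.2, 0, 0, 0, 0, 0, 0, -10.2, 0, 0, 0, 0, 0, 0, -10.2, 0, 0, 0, 0, 0, 0, -10.2, 0, 0, 0, 0, 0, 0, -10.2, 0, 0, 0, 0, 0, 0, -10.2, 0, 0, 0, 0, 0, 0, -10.2, 0, 0, 0, 0, 0, 0, -10.2, 0, 0, 0, 0, 0, 0, -10.2, 0, 0, 0, 0])

```text
clock: 3.15
position: [0.5003, 0.092, 0.219]
ee_rot: [-0.0, 0.332, 0.943, -0.0]
contact_force: [-0.8, -0.2, 0.4]
width: 0.0
```

Call:
drive_tool(targets=[0, 0, -10.2, 0, 0, 0, 0, 0, 0, -10.2, 0, 0, 0, 0, 0, 0, 0, 0, 0, 0, 0])

```text
clock: 3.52
position: [0.5004, 0.092, 0.2191]
ee_rot: [-0.0, 0.164, 0.986, -0.0]
contact_force: [-0.2, -1.0, 0.1]
width: -0.0003
```

```bash
cat >> h.py <<'E'
yaw=np.deg2rad(-19.1); U=np.array([[np.cos(yaw),-np.sin(yaw),0],[np.sin(yaw),np.cos(yaw),0],[0,0,1]]); O=np.array([.5977,.1328,0])
def u2w(p): return O+U@(np.array(p)/1000)
def w2u(p): return U.T@(np.array(p)-O)*1000
def st():
    s=get_state();R=quat(s["ee_rot"]);print("t",s["clock"].round(2) if hasattr(s["clock"],'round') else s["clock"],"tcp unit mm",w2u(s["position"]).round(1),"toolx yaw",np.rad2deg(np.arctan2(R[1,0],R[0,0])).round(2),"z",R[:,2].round(3),"F",s["contact_force"].round(1),"w",s["width"])
    return s,R
def to(p):  # shift in tool axes to reach unit point p
    s,R=st();d=R.T@(u2w(p)-s["position"])*1000;print("shift",d.round(1))
E
python3 - <<'E'
from h import *
to([-70,0,95])
im=get_image("wrist");cv2.imwrite("pics/w1.png",im[:,:,::-1])
im=get_image("top");cv2.imwrite("pics/t1.png",im[:,:,::-1])
E
```

```text
t 3.525 tcp unit mm [-78.6 -70.4 219.1] toolx yaw 161.12 z [-0. -0. -1.] F [-0.2 -1.   0.1] w -0.00025595753693358593
shift [ -8.9  70.4 124. ]
```

View pics/w1.png

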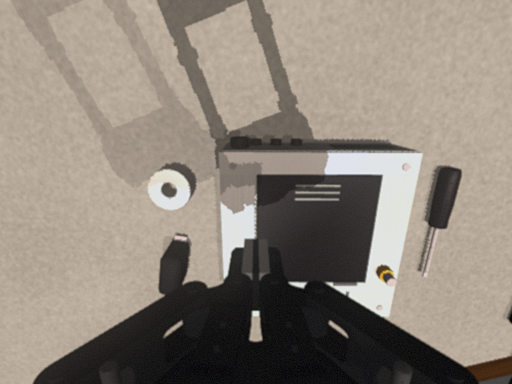

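The wrist view shows the cover square to the tool, with its front corners at about (257,176) and (380,176). I'm moving to 20 mm above the press point.

Run:
```python
from h import *
s=get_state();R=quat(s["ee_rot"]);c=calibration("wrist");H=c["hand_eye"]
for p in [(257,176),(380,176)]:
    d=R@H[:3,:3]@np.linalg.inv(c["mtx"])@np.array([*p,1.]);o=s["position"]+R@H[:3,3]
    print(w2u(o+d*(.075-o[2])/d[2]).round(1))
```

```text
[-90.6 -68.8  75. ]
[-91.2  68.1  75. ]
```

Call:
drive_tool(targets=[0, 0, 0, -3, 24, 40, 0, 0, 0, 0, -3, 24, 40, 0, 0, 0, 0, -3, 22, 40, 0, 0, 0, 0, 0, 0, 0, 0])

```text
clock: 4.12
position: [0.5296, 0.1559, 0.0962]
ee_rot: [-0.003, 0.163, 0.987, -0.001]
contact_force: [-0.5, -0.2, -0.4]
width: 0.0
```

Call:
drive_tool(targets=[0, 0, 0, 0, 0, 8, 0, 0, 0, 0, 0, 0, 8, 0, 0, 0, 0, 0, 0, 4, 0, 0, 0, 0, 0, 0, 3, 0, 0, 0, 0, 0, 0, 2, 0, 0, 0, 0, 0, 0, 1, 0])

```text
clock: 4.88
position: [0.5317, 0.1552, 0.0737]
ee_rot: [0.0, 0.163, 0.987, -0.0]
contact_force: [-1.0, -1.1, 2.8]
width: 0.0001
```

Call:
drive_tool(targets=[0, 0, 0, 0, 0, 2, 0, 0, 0, 0, 0, 0, 1, 0, 0, 0, 0, 0, 0, 0, 0])

```text
clock: 5.25
position: [0.5317, 0.1552, 0.0703]
ee_rot: [0.0, 0.163, 0.987, -0.0]
contact_force: [-0.4, -0.6, 2.9]
width: -0.0001
```

Call:
drive_tool(targets=[0, 0, 0, 0, 0, 2, 0, 0, 0, 0, 0, 0, 1, 0, 0, 0, 0, 0, 0, 0, 0])

```text
clock: 5.62
position: [0.5319, 0.1552, 0.0674]
ee_rot: [0.0, 0.163, 0.987, -0.0]
contact_force: [0.1, -2.1, 5.3]
width: 0.0001
```

Call:
drive_tool(targets=[0, 0, 0, 0, 0, 1, 0, 0, 0, 0, 0, 0, 1, 0, 0, 0, 0, 0, 0, 0, 0])

```text
clock: 6.0
position: [0.5319, 0.1552, 0.0668]
ee_rot: [0.001, 0.163, 0.987, -0.0]
contact_force: [-3.4, -3.0, 13.4]
width: -0.0002
```

The force rose to 13 N at the hard stop. Next I release and back away toward the robot.

Call:
drive_tool(targets=[0, 0, 0, 5, 0, -20, 0, 0, 0, 0, 40, 0, -30, 0, 0, 0, 0, 50, 0, -30, 0, 0, 0, 0, 50, 0, -30, 0, 0, 0, 0, 0, 0, -20, 0, 0, 0, 0, 0, 0, 0, 0, 0, 0, 0, 0, 0, 0, 0, 0, 0, 0, 0, 0, 0, 0, 0, 0, 0, 0, 0, 0, 0, 0, 0, 0, 0, 0, 0, 0])

```text
clock: 7.25
position: [0.3944, 0.2019, 0.1948]
ee_rot: [-0.0, 0.163, 0.987, -0.0]
contact_force: [0.5, -0.1, -0.3]
width: -0.0001
```

Run:
```python
from h import *
st()
im=get_image("wrist");cv2.imwrite("pics/w2.png",im[:,:,::-1])
im=get_image("top");cv2.imwrite("pics/t2.png",im[:,:,::-1])
cv2.imwrite("pics/t2z.png",cv2.resize(im[110:270,140:320,::-1],None,fx=4,fy=3.7,interpolation=cv2.INTER_CUBIC))
```

```text
t 7.25 tcp unit mm [-214.8   -1.3  194.8] toolx yaw 161.22 z [-0.001 -0.    -1.   ] F [ 0.5 -0.1 -0.3] w -6.664715921077216e-05
```

View pics/w2.png

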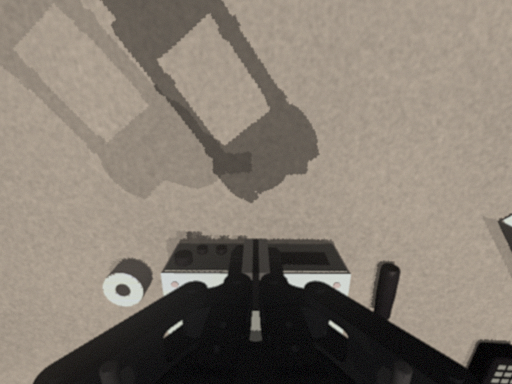

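View pics/t2z.png

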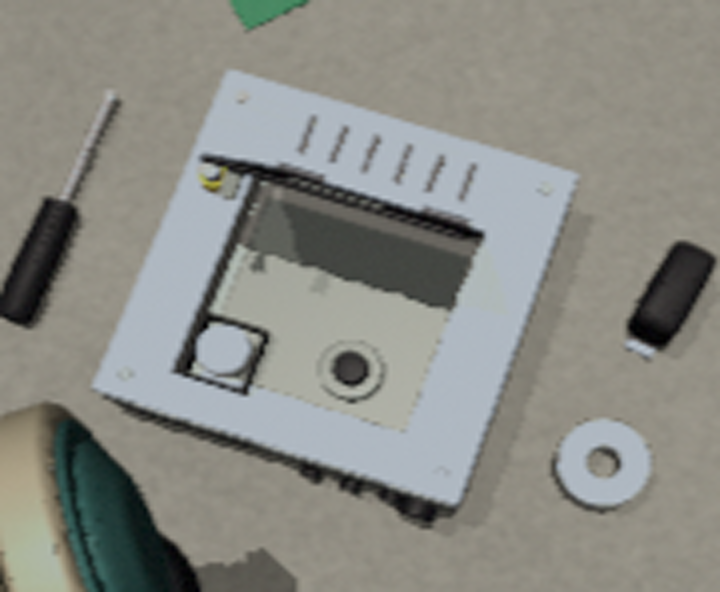

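The cover is fully open and the adapter is still standing. The button shows at about (227,209) in the top view. I'll measure it from the top and scene views.

Run:
```python
from h import *
im=cv2.imread("pics/t2.png");x0,y0=215,198
def blob(im,x0,y0,x1,y1,th):
    g=im[y0:y1,x0:x1].max(2); n,l,s,c=cv2.connectedComponentsWithStats((g<th).astype(np.uint8))
    for i in range(1,n):
        if s[i,4]>15: print(s[i],c[i]+[x0,y0])
    return c,s
blob(im,217,200,238,220,100)
s=get_image("scene");s=s[:,:,::-1].copy();cv2.imwrite("pics/s2.png",s)
cv2.imwrite("pics/s2z.png",cv2.resize(s[130:265,215:375],None,fx=4,fy=4,interpolation=cv2.INTER_CUBIC))
p=ray("top",(227.3,209.5),.058);print(w2u(p)); print(proj("scene",p))
```

```text
[ 6  5  9  9 66] [227.1969697  209.13636364]
[-55.08361959 -23.74270631  58.        ]
[275.87549235 172.58188082]
```

View pics/s2z.png

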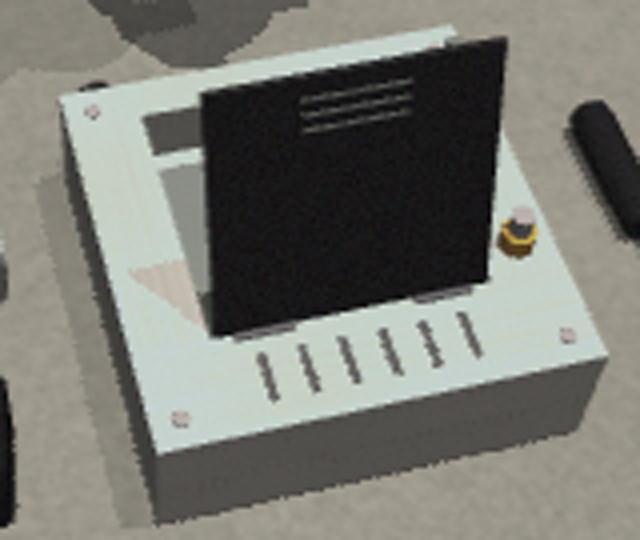

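The cover hides the button in the scene view, so I'll use the wrist camera as the second view.

Call:
drive_tool(targets=[0, 0, 0, -40, -25, -2, 0, 0, 0, 0, -45, -25, -2, 0, 0, 0, 0, -45, -25, -2, 0, 0, 0, 0, 0, 0, 0, 0, 0, 0, 0, 0, 0, 0, 0])

```text
clock: 8.02
position: [0.4926, 0.0894, 0.2009]
ee_rot: [-0.001, 0.163, 0.987, 0.0]
contact_force: [0.2, -0.1, -0.3]
width: -0.0001
```

Run:
```python
from h import *
s,R=st()
im=get_image("wrist");cv2.imwrite("pics/w3.png",im[:,:,::-1])
c=calibration("wrist");H=c["hand_eye"];np.save("/tmp/R.npy",R)
A=R@H[:3,:3];o=s["position"]+R@H[:3,3]
P=u2w([-55,-24,58]);q=c["mtx"]@A.T@(P-o);print(q[:2]/q[2])
```

```text
t 8.025 tcp unit mm [-85.1 -75.4 200.9] toolx yaw 161.2 z [-0.002  0.    -1.   ] F [ 0.2 -0.1 -0.3] w -5.9448274716479393e-05
[299.64904332 211.96232357]
```

View pics/w3.png

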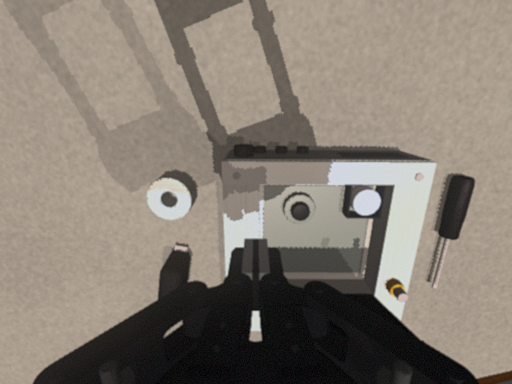

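The button is at (300,210) in the wrist view against a predicted (299.6,212), so the two views agree on place and height to about 1 mm. Next I move over it.

Call:
drive_tool(targets=[0, 0, 0, -14, 26, 25, 0, 0, 0, 0, -15, 26, 40, 0, 0, 0, 0, 0, 0, 40, 0, 0, 0, 0, 0, 0, 20, 0, 0, 0, 0, 0, 0, 0, 0, 0, 0, 0, 0, 0, 0, 0])

```text
clock: 8.82
position: [0.5378, 0.1299, 0.0774]
ee_rot: [0.001, 0.162, 0.987, 0.0]
contact_force: [-0.1, 0.7, -0.1]
width: 0.0001
```

Run:
```python
from h import *
to([-55.5,-23.7,58])
```

```text
t 8.825 tcp unit mm [-55.7 -22.4  77.4] toolx yaw 161.3 z [ 0.002  0.    -1.   ] F [-0.1  0.7 -0.1] w 9.704518742512416e-05
shift [-0.1 -1.3 19.4]
```

Call:
drive_tool(targets=[0, 0, 0, 0, -1, 8, 0, 0, 0, 0, 0, 0, 6, 0, 0, 0, 0, 0, 0, 4, 0, 0, 0, 0, 0, 0, 3, 0, 0, 0, 0, 0, 0, 2, 0, 0, 0, 0, 0, 0, 0, 0])

```text
clock: 9.57
position: [0.5374, 0.1281, 0.0558]
ee_rot: [0.001, 0.163, 0.987, 0.0]
contact_force: [-5.1, -0.3, 17.9]
width: 0.0003
```

Run:
```python
from h import *
s,R=st();print(s["moment"],s["contact_force"])
im=get_image("wrist");cv2.imwrite("pics/w4.png",im[:,:,::-1])
im=get_image("scene");cv2.imwrite("pics/s4.png",cv2.resize(im[60:270,175:415,::-1],None,fx=3,fy=2.8,interpolation=cv2.INTER_CUBIC))
```

```text
t 9.575 tcp unit mm [-55.5 -24.1  55.8] toolx yaw 161.24 z [ 0.001 -0.    -1.   ] F [-5.1 -0.3 17.9] w 0.0002749726439953673
[-0.08797645  0.8647505  -0.07159476] [-5.08349349 -0.25328826 17.93729347]
```

View pics/w4.png

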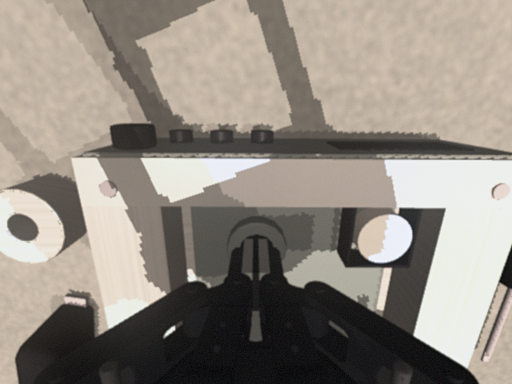

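View pics/s4.png

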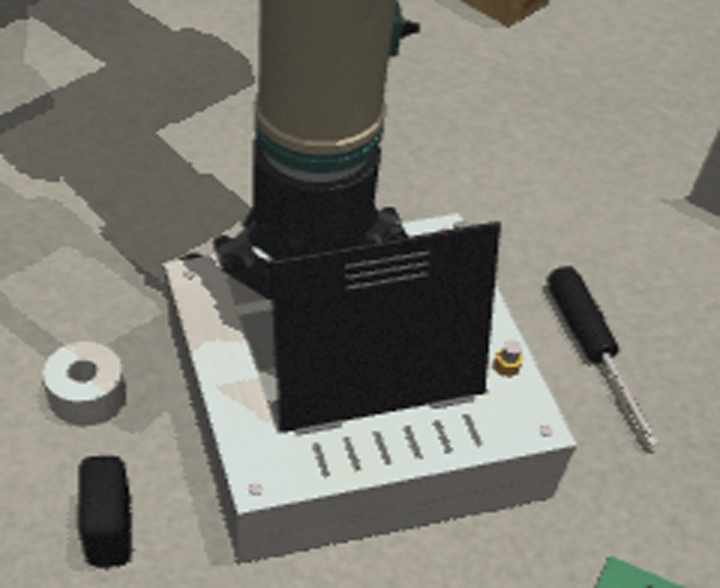

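Force is 18 N at z = 55.8, which is higher than the nominal full-down height of about 52. I'll back off in small steps to see the force profile.

Call:
drive_tool(targets=[0, 0, 0, 0, 0, -1, 0, 0, 0, 0, 0, 0, 0, 0])

```text
clock: 9.93
position: [0.5373, 0.1281, 0.0559]
ee_rot: [0.001, 0.163, 0.987, 0.0]
contact_force: [-3.3, -0.4, 12.0]
width: -0.0003
```

Call:
drive_tool(targets=[0, 0, 0, 0, 0, -1, 0, 0, 0, 0, 0, 0, 0, 0])

```text
clock: 10.18
position: [0.5373, 0.1281, 0.056]
ee_rot: [0.0, 0.163, 0.987, 0.0]
contact_force: [-2.6, -0.3, 7.8]
width: -0.0002
```

Call:
drive_tool(targets=[0, 0, 0, 0, 0, -2, 0, 0, 0, 0, 0, 0, 0, 0])

```text
clock: 10.42
position: [0.5373, 0.1281, 0.0575]
ee_rot: [0.0, 0.163, 0.987, -0.0]
contact_force: [-0.5, 0.2, 4.0]
width: -0.0001
```

Call:
drive_tool(targets=[0, 0, 0, 0, 0, -2, 0, 0, 0, 0, 0, 0, 0, 0])

```text
clock: 10.68
position: [0.5373, 0.1281, 0.0593]
ee_rot: [0.0, 0.163, 0.987, -0.0]
contact_force: [0.3, -0.3, 3.2]
width: -0.0
```

The spring profile is clear: about 5 N at the stop, 4.0 N at 57.5 and 3.2 N at 59.3. The button was therefore fully down, and its top just stands a few mm higher than nominal. Next I let go, lift clear and look.

Call:
drive_tool(targets=[0, 0, 0, 0, 0, -10, 0, 0, 0, 0, 0, 0, -45, 0, 0, 0, 0, 0, 0, -50, 0, 0, 0, 0, 0, 0, -50, 0, 0, 0, 0, 0, 0, -50, 0, 0, 0, 0, 0, 24, 0, 0, 0, 0, 0, 0, 30, 0, 0, 0, 0, 0, 0, 0, 0, 0])

```text
clock: 11.68
position: [0.5546, 0.1807, 0.2641]
ee_rot: [-0.0, 0.162, 0.987, 0.0]
contact_force: [-0.9, -0.6, -0.3]
width: -0.0003
```

Run:
```python
from h import *
to([75,0,260])
im=get_image("wrist");cv2.imwrite("pics/w5.png",im[:,:,::-1])
th=np.linspace(1.3,0.0,21);r=np.linspace(112,129,21)
X=50-r*np.cos(th)+2*np.sin(th)+11;Z=73+r*np.sin(th)+2*np.cos(th)
print(np.c_[th,X,Z].round(1).tolist())
print([(round(-a),round(-b)) for a,b in zip(np.diff(X),np.diff(Z))])
```

```text
t 11.675 tcp unit mm [-56.4  31.2 264.1] toolx yaw 161.36 z [-0.  0. -1.] F [-0.9 -0.6 -0.3] w -0.00033381153735385954
shift [-131.1  -32.2    4.1]
[[1.3, 33.0, 181.5], [1.2, 25.7, 180.2], [1.2, 18.5, 178.5], [1.1, 11.3, 176.2], [1.0, 4.3, 173.5], [1.0, -2.6, 170.3], [0.9, -9.3, 166.7], [0.8, -15.8, 162.6], [0.8, -22.0, 158.0], [0.7, -28.0, 153.0], [0.6, -33.7, 147.5], [0.6, -39.1, 141.7], [0.5, -44.1, 135.5], [0.5, -48.7, 128.9], [0.4, -52.8, 122.0], [0.3, -56.6, 114.7], [0.3, -59.9, 107.2], [0.2, -62.7, 99.5], [0.1, -65.0, 91.5], [0.1, -66.7, 83.3], [0.0, -68.0, 75.0]]
[(7, 1), (7, 2), (7, 2), (7, 3), (7, 3), (7, 4), (7, 4), (6, 5), (6, 5), (6, 5), (5, 6), (5, 6), (5, 7), (4, 7), (4, 7), (3, 8), (3, 8), (2, 8), (2, 8), (1, 8)]
```

View pics/w5.png

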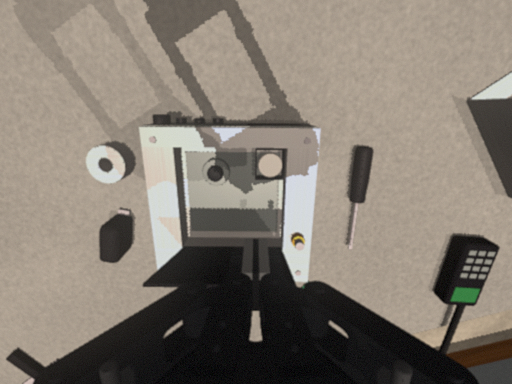

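The bay is clear, the button is back up and the cover is standing open. I'm moving over the cover to its far side and then down behind it.

Call:
drive_tool(targets=[0, 0, 0, -44, -11, 0, 0, 0, 0, 0, -44, -11, 0, 0, 0, 0, 0, -44, -10, 0, 0, 0, 0, 0, 0, 0, 0, 0, 0, 0, 0, 0, 0, 0, 0, 0, 0, 0, 0, 0, 40, 0, 0, 0, 0, 0, 0, 42, 0, 0, 0, 0, 0, 0, 0, 0, 0, 0, 0, 0, 0, 0, 0])

```text
clock: 12.85
position: [0.6696, 0.107, 0.1843]
ee_rot: [0.001, 0.163, 0.987, 0.0]
contact_force: [-0.6, 1.2, 0.8]
width: 0.0002
```

Run:
```python
from h import *
to([33,0,181.5])
im=get_image("scene");cv2.imwrite("pics/s6.png",im[:,:,::-1])
```

```text
t 12.85 tcp unit mm [ 76.3  -0.8 184.3] toolx yaw 161.28 z [ 0.002  0.    -1.   ] F [-0.6  1.2  0.8] w 0.00017254751152331432
shift [43.3  1.1  2.7]
```

View pics/s6.png

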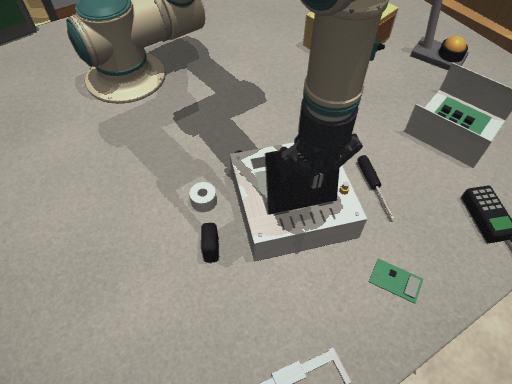

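The fingers are on the far side of the cover. Next I pull it shut along its arc.

Call:
drive_tool(targets=[0, 0, 0, 22, 1, 2, 0, 0, 0, 0, 15, 0, 1, 0, 0, 0, 0, 7, 0, 0, 0, 0, 0, 0, 7, 0, 1, 0, 0, 0, 0, 7, 0, 2, 0, 0, 0, 0, 7, 0, 2, 0, 0, 0, 0, 7, 0, 3, 0, 0, 0, 0, 7, 0, 3, 0, 0, 0, 0, 7, 0, 4, 0, 0, 0, 0, 7, 0, 4, 0])

```text
clock: 14.15
position: [0.5812, 0.1374, 0.16]
ee_rot: [0.0, 0.163, 0.987, -0.0]
contact_force: [2.3, -0.7, 0.4]
width: 0.0003
```

Run:
```python
from h import *
to([-15.8,0,162.6])
im=get_image("scene");cv2.imwrite("pics/s7.png",cv2.resize(im[60:270,175:415,::-1],None,fx=3,fy=2.8,interpolation=cv2.INTER_CUBIC))
```

```text
t 14.15 tcp unit mm [-17.1  -1.1 160. ] toolx yaw 161.24 z [ 0. -0. -1.] F [ 2.3 -0.7  0.4] w 0.0002810871970147938
shift [-1.3  1.1 -2.6]
```

View pics/s7.png

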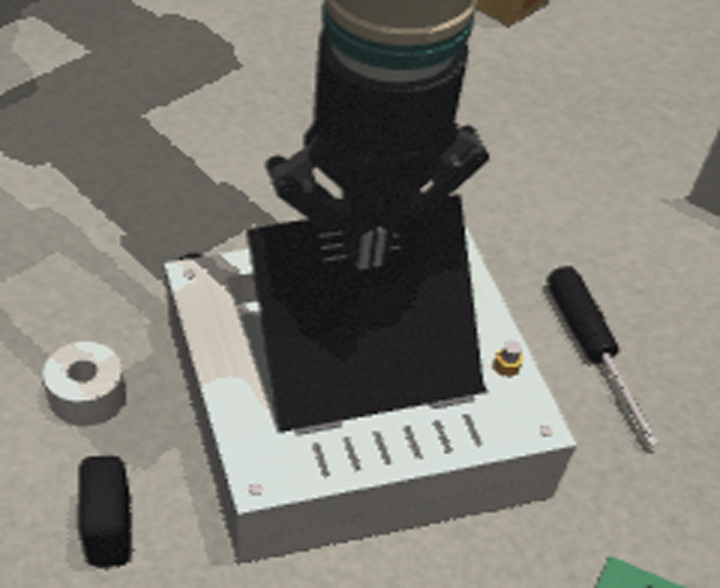

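The cover is following the fingertips, which touch near the stripes. I'll continue along the arc.

Call:
drive_tool(targets=[0, 0, 0, 5, 1, 3, 0, 0, 0, 0, 6, 0, 4, 0, 0, 0, 0, 6, 0, 5, 0, 0, 0, 0, 5, 0, 6, 0, 0, 0, 0, 5, 0, 6, 0, 0, 0, 0, 5, 0, 7, 0, 0, 0, 0, 4, 0, 7, 0, 0, 0, 0, 4, 0, 7, 0, 0, 0, 0, 3, 0, 7, 0, 0, 0, 0, 3, 0, 7, 0, 0, 0, 0, 3, 0, 7, 0, 0, 0, 0, 2, 0, 7, 0])

```text
clock: 15.7
position: [0.5333, 0.1548, 0.0869]
ee_rot: [-0.0, 0.163, 0.987, -0.0]
contact_force: [2.3, -1.2, 3.5]
width: 0.0
```

Run:
```python
from h import *
to([-70,0,66.5])
```

```text
t 15.7 tcp unit mm [-68.1  -0.3  86.9] toolx yaw 161.24 z [-0. -0. -1.] F [ 2.3 -1.2  3.5] w 2.222319514650497e-05
shift [ 1.9  0.3 20.4]
```

Call:
drive_tool(targets=[0, 0, 0, 1, 0, 5, 0, 0, 0, 0, 1, 0, 5, 0, 0, 0, 0, 0, 0, 4, 0, 0, 0, 0, 0, 0, 2, 0, 0, 0, 0, 0, 0, 1, 0, 0, 0, 0, 0, 0, 0, 0])

```text
clock: 16.45
position: [0.5314, 0.1554, 0.0703]
ee_rot: [-0.0, 0.163, 0.987, -0.0]
contact_force: [1.0, -0.3, 3.0]
width: -0.0
```

Call:
drive_tool(targets=[0, 0, 0, 0, 0, 2, 0, 0, 0, 0, 0, 0, 2, 0, 0, 0, 0, 0, 0, 0, 0])

```text
clock: 16.82
position: [0.5316, 0.1554, 0.0671]
ee_rot: [0.0, 0.163, 0.987, -0.0]
contact_force: [-0.9, 0.1, 9.2]
width: -0.0003
```

Call:
drive_tool(targets=[0, 0, 0, 0, 0, 1, 0, 0, 0, 0, 0, 0, 1, 0, 0, 0, 0, 0, 0, 0, 0])

```text
clock: 17.2
position: [0.5316, 0.1554, 0.0666]
ee_rot: [0.001, 0.163, 0.987, 0.0]
contact_force: [-3.2, -1.3, 19.3]
width: 0.0001
```

At the hard stop with 19 N. I'm lifting straight up gently and watching that it stays latched.

Call:
drive_tool(targets=[0, 0, 0, 0, 0, -3, 0, 0, 0, 0, 0, 0, -4, 0, 0, 0, 0, 0, 0, -5, 0, 0, 0, 0, 0, 0, -10, 0, 0, 0, 0, 0, 0, 0, 0])

```text
clock: 17.82
position: [0.5318, 0.1555, 0.0868]
ee_rot: [0.0, 0.163, 0.987, 0.0]
contact_force: [0.6, 0.9, -0.1]
width: 0.0001
```

Call:
drive_tool(targets=[0, 0, 0, 0, 0, -40, 0, 0, 0, 0, 40, 0, -40, 0, 0, 0, 0, 50, 0, -30, 0, 0, 0, 0, 50, 0, 0, 0, 0, 0, 0, 50, 0, 0, 0, 0, 0, 0, 0, 0, 0, 0, 0, 0, 0, 0, 0, 0, 0, 0, 0, 0, 0, 0, 0, 0])

```text
clock: 18.82
position: [0.3529, 0.2164, 0.1962]
ee_rot: [0.0, 0.163, 0.987, -0.0]
contact_force: [0.1, 0.0, -0.9]
width: -0.0001
```

Run:
```python
from h import *
st()
for n in ("top","scene"):
    im=get_image(n)[:,:,::-1].copy();cv2.imwrite(f"pics/{n}9.png",im)
    if n=="top":
        g=im.max(2);k=np.zeros_like(g);k[140:235,178:265]=(g[140:235,178:265]<75)*255
        k=cv2.morphologyEx(k,cv2.MORPH_OPEN,np.ones((3,3)))
        cs,_=cv2.findContours(k,cv2.RETR_EXTERNAL,cv2.CHAIN_APPROX_NONE);h=cv2.convexHull(max(cs,key=cv2.contourArea))
        print(cv2.minAreaRect(np.array([ray(n,p[0],.075)[:2]*1000 for p in h]).astype(np.float32)))
a=cv2.imread("pics/top9.png")[110:270,140:300];b=cv2.imread("pics/scene9.png")[120:280,215:375]
cv2.imwrite("pics/end.png",cv2.resize(np.hstack([a,b]),None,fx=2.5,fy=2.5,interpolation=cv2.INTER_CUBIC))
```

```text
t 18.825 tcp unit mm [-258.7   -1.2  196.2] toolx yaw 161.19 z [ 0. -0. -1.] F [ 0.1  0.  -0.9] w -0.00013014844177361616
((578.4280395507812, 139.37350463867188), (137.81607055664062, 140.69610595703125), 70.80560302734375)
```

View pics/end.png

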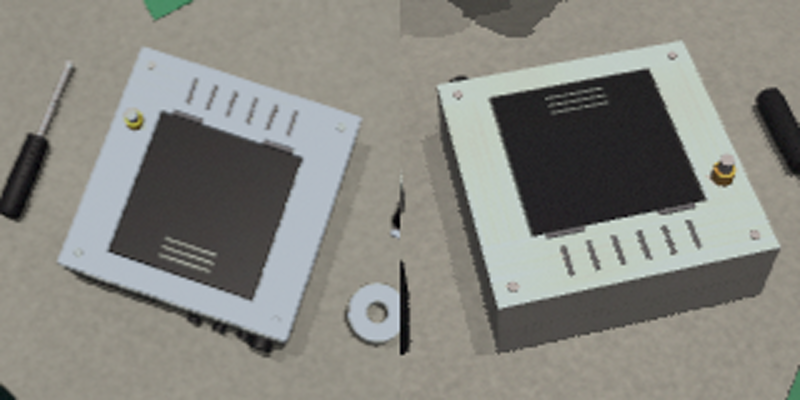

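The cover is flush, with the same outline as at the start, the small things are in place, and the robot is clear. I'm handing in.

```bash
python3 -c "
from rig import sign_off
print(sign_off())"
```

```text
the job is handed in; nothing more can be done
None
```

I did the three steps in order and handed the job in at about 19 s of the 51 s allowed.

- **Cover opened:** I pressed it to the hard stop (13 N, 8.2 mm below flush). It sprang fully open by itself, and the camera views confirmed this.
- **Reset pressed:** I pushed the button to its hard stop and let it go. The wrist view afterwards showed it clear of the fingers.
- **Cover shut:** I pulled it down from its far side and pressed it to the stop (19 N). It stayed shut when I lifted off.

**Last checks:** The cover's outline in the top view matches the one from the start to within 1 mm. It lies flush in both fixed views, with no contact force on the tool. The adapter, screwdriver and spool look undisturbed in the final pictures. The tape measure was mostly outside the close-up I looked at, but the arm never went near it.

**One disagreement:** The button bottomed out at z = 55.8 mm, about 4 mm higher than the text's nominal height. Backing off showed the spring force falling from about 5 N to 3.2 N, so I took 55.8 mm as the true stop. The button's return to fully up was judged from that spring force and the wrist picture, not measured.

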